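# Stake a bracket bush with the hand press

### The arm

A 6-joint arm with a two-finger parallel gripper is mounted at the origin on the work surface. World frame = base frame: x ahead of the robot, y to its left, z up, the work surface at z = 0. Lengths are in mm, angles in rad, forces in N, time in s.
With the tool pointing down it reaches from about 300 to 750 mm from the base axis. Payload 8.5 kg.
Tool frame: the origin (TCP) lies between the finger pads; the fingertips stand arm.tip_reach ahead of it and the grasp point (between the pads) lies 3 mm ahead of it (arm.tip_reach is the distance from the TCP to the fingertips, in mm); z points along the fingers, x is the direction in which the jaws open and shut, and the axes are right-handed (so a half turn about z gives the same grasp; the last joint's range is limited). The gripper opens to 88 mm and grips with 3 to 60 N. Pads are 18 mm wide; open, the fingers measure 123 mm over their backs; the gripper's body (75 mm by 187 mm) begins 45 mm behind the grasp point.
Start: joints at [0.982, 0.381, 1.297, -0, 1.464, -0.215], TCP at [200.826, 512.005, 230.148] pointing down, gripper open.
Joint ranges: [-3.11, 3.11], [-0.89, 2.33], [0.22, 2.48], [-1.42, 4.56], [0.17, 2.85], [-2.88, 2.88]. Speed limits (rad/s): [2.39, 2.39, 3.14, 3.14, 3.14, 3.14].

### API

Orientations are given as a unit quaternion [x, y, z, w].
In Python, from rig import arm gives the robot as it stands.
- The arm moves only by the shell command python3 -m inch 'ROWS'. ROWS is a JSON object of lists of equal length, an entry for each row: "slide": the shift along the tool's x, y, z in cm, a list of three; "yaw": the turn about the tool's z in rad; "claw": the closure, from -1 (fully open) to 1 (shut). In form: {"slide": [[dx, dy, dz], ...], "yaw": [yaw, ...], "claw": [claw, ...]}. A call has 1 to 5 rows; each row is the pose to reach, as a shift and turn from the pose commanded when the call began, along the tool's axes at that moment; what a row does not reach only later rows make up. A row lasts 1/12 s, in which the tool goes at most 41.7 mm and 7.16 degrees, less where a joint would pass 70% of its speed; a pose out of reach is approached as far as the arm can. A call with a gripper value outside its range is refused whole. The fingers move at their own pace and stop on an object; the grip force is fixed at half the most. Time passes only in rows, so rows that repeat a pose let the fingers close. It gives the time, the measured TCP pose, the force and the opening at its end, in the units of the state.
- arm.observe(): the state, without advancing time (a new reading comes with each control period).
- arm.grab_frame(name): name is "scene" or "side" or "wrist"; returns a dict with "pixels" (400x640x3 uint8, blue, green, red), "K" (3x3 intrinsics, pixels), "R" (3x3) and "t" (3): a world point X has camera coordinates R X + t; the wrist camera has in their place "tool_from_camera" (4x4, takes a point from camera to tool coordinates, whose origin is the TCP and whose axes are the tool frame's). Camera axes: x right, y down, z forward; pixel columns grow to the right and rows downward; lengths in mm; the calibration is good to about 2 mm. A picture is of the moment at which its call begins: read the wrist's pose just before it. There is no depth.
- arm.close_job(): hands the job in, once; it reports no verdict.
The state is a dict: "clock": time; "q": joint angles; "qd": joint speeds; "joint_torque": joint torques, N m; "ee_pos": TCP position; "eef_rot": TCP orientation; "ft_force": force on the tool from outside, world axes, zero at the start; "moment": the same for the moment, N m; "opening": finger opening in mm.
Only numpy, scipy, OpenCV 4.12 (cv2) and the standard library are available. Lean on these libraries where they do the work, as an engineer would, in place of code of your own. Each camera call takes 0.05 s, during which the arm holds its last target. There are 200 camera calls.

### The job

Draw the die-cast bracket out of the sheet-metal sleeve, put it down flat on the bench and let go; then take it again another way and lay it flat in the nest of the hand press, wide head first, so that the steel bush on the head sits centred under the ram. Let go of it and pump the press lever three full strokes, each all the way down and then all the way back up. Leave the bracket in the nest with the lever up, and do not disturb the spool, the bin or the screwdriver.

Things in the scene. Friction and masses are not known exactly. Their poses are not given: they have to be found in the camera images.
- bracket: aluminium bracket, 180 long, 22 thick, lying flat, 0.22 kg. Origin: centre of its underside, x from tail to head, z up. Wide head: x +30 to +90, 50 wide, a round steel bush on top (diameter 26, 8 high, at x +65). Narrow tail: x -90 to +30, 34 wide. At the start the tail is inside the sleeve and only the head, about 65 long, sticks out of the mouth.
- boss (a point): centre of the top of the bracket's steel bush: 65 towards the head from the bracket's origin, 30 above its underside
- tail (a point): grip point in the middle of the narrow tail: 65 from the bracket's origin on the side away from the head, 11 above the underside (25 from the tail end)
- sleeve: low sheet-steel sleeve fixed to the bench: 125 long (x), 70 wide (with flat feet 98), 50 high, closed but for its mouth at the +x end and the bench below. Inside 62 wide, 46 high. Origin at the centre of its underside; x points out of the mouth, the way the bracket comes out.
- press: grey hand press, fixed. Origin on the bench under the ram axis; x: direction in which the bracket is fed in (away from the robot), y to the lever, z up. Steel anvil: top 30 above the bench, x -95 to +50, 90 wide. Column x -38 to +38, y -123 to -68, up to 210. Overhanging head x -34 to +34, y -122 to +43, z 115 to 200; ram guide below it to z 106. Base plate y -135 to +65, 14 high.
- nest (a point): point on the anvil top under the ram axis, axes as the press. Two cheeks 10 high, 62 apart, from x -30 to +40 at its sides, open to the robot; backstop 10 high, face at x +32. With the bush centred here the head end is at x +25 and the tail sticks out over the anvil's front edge, tail grip point at x -130.
- ram_pad: steel ram pad, diameter 30, 12 high, origin at the centre of its lower face, which stands 52 above the anvil when the lever is up (22 above the top of a seated bush). It moves down with the lever, about 3.15 mm per 0.1 rad, meets a seated bush at a lever value of about 0.70 and then gives on a spring.
- press_lever (a joint): angle of the sprung press lever, rad: 0 all the way up (34 degrees above level), 0.95 all the way down (20 degrees below level). It springs back up by itself; about 3 to 9 N at the grip.
- lever_hinge (a point): hinge axis of the lever, parallel to the press x axis: y +58, z 170 of the press
- lever_grip (a point): middle of the lever's flat black rubber grip, on the lever's centre line 155 from the hinge; the grip is 36 wide, 20 thick and reaches from 95 to 215 from the hinge; the lever points to the press's +y. It can be pressed down from above.
- spool: loose grey wire spool, diameter 60, 58 high, standing; leave alone
- bin: loose blue open bin, 130 x 100 x 60 high; leave alone
- driver: loose screwdriver lying on the bench; leave alone
There are look-alikes about, which are no part of the job. Of the things shaped like the bracket, the aluminium one is meant.

How it is judged:
By the outcome, as a careful person would: the job done as asked, in the order asked, and still so for the second after the job is handed in, with the robot touching nothing.
It also fails if it takes over 67 s, if anything falls off the work surface, if the arm or the gripper's body presses on something with over 40 N, if the wrist force passes 120 N, or if a joint passes its speed limit or range.

## Working session

There is one attempt and no reset: what is moved stays moved. The work goes in short steps, Python scripts to look and compute and a shell command to move; the robot and the scene stay as the last step left them, time stands still between calls to the robot, and variables do not carry over. Pictures are saved under pics/ and viewed, about 8 in all and at most 12, crops included, and the job is handed in when it is done.

```bash
ls; mkdir -p pics
cat > h.py <<'E'
import numpy as np,cv2,json
from rig import arm
from scipy.spatial.transform import Rotation as Ro
def snap(n,f):
    d=arm.grab_frame(n); cv2.imwrite('pics/'+f+'.png',d['pixels'])
    np.savez('pics/'+f,K=d['K'],R=d['R'] if 'R' in d else 0,t=d['t'] if 't' in d else 0,T=d.get('tool_from_camera',0)); return d
def st():
    s=arm.observe(); print({k:np.round(s[k],3).tolist() for k in('clock','q','ee_pos','eef_rot','ft_force','opening')}); return s
def ray(f,u,v,z,pose=None):
    c=np.load('pics/'+f+'.npz'); r=np.linalg.inv(c['K'])@[u,v,1]
    if pose is None: o=-c['R'].T@c['t']; r=c['R'].T@r
    else:
        R=Ro.from_quat(pose[1]).as_matrix(); T=c['T']; o=R@T[:3,3]+pose[0]; r=R@T[:3,:3]@r
    return o+r*(z-o[2])/r[2]
def proj(f,X):
    c=np.load('pics/'+f+'.npz'); p=c['K']@(c['R']@np.array(X,float)+c['t']); return p[:2]/p[2]
E
python3 - <<'E'
from h import *
s=st(); print(arm.tip_reach)
a=snap('scene','s0');b=snap('side','d0');w=snap('wrist','w0')
for f in('s0','d0'):
    c=np.load('pics/'+f+'.npz');print(f,-c['R'].T@c['t'],c['R'].round(2).tolist())
print(w['tool_from_camera'].round(2).tolist())
E
```

```text
pics
{'clock': 0.0, 'q': [0.982, 0.381, 1.298, -0.0, 1.464, -0.215], 'ee_pos': [200.668, 511.765, 229.548], 'eef_rot': [0.826, 0.563, -0.001, 0.0], 'ft_force': [-0.942, 0.407, 0.652], 'opening': 88.388}
22.0
s0 [1323.184856   -489.57632129  981.1407291 ] [[0.43, 0.9, 0.02], [0.6, -0.27, -0.75], [-0.67, 0.33, -0.66]]
d0 [ -79.20901946 -848.38242345 1122.98816604] [[0.79, -0.62, -0.01], [-0.44, -0.55, -0.71], [0.43, 0.57, -0.7]]
[[1.0, -0.0, 0.0, 2.13], [0.0, 0.96, 0.29, -75.08], [-0.0, -0.29, 0.96, -154.11], [0.0, 0.0, 0.0, 1.0]]
```

View pics/s0.png

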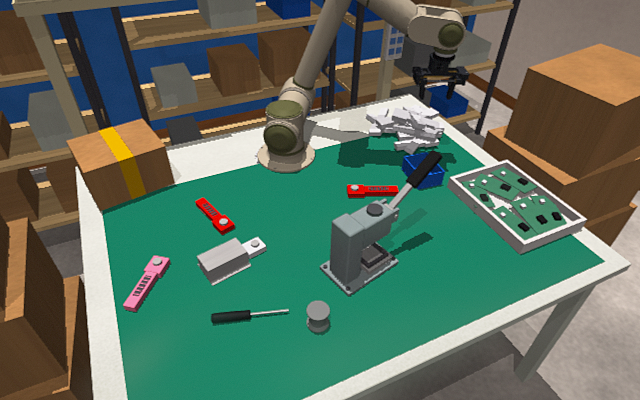

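View pics/d0.png

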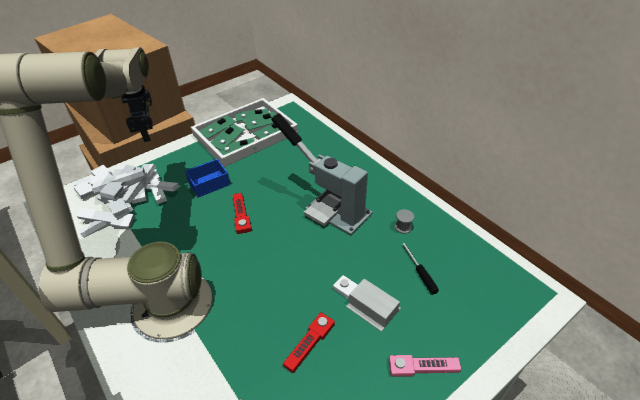

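Scene view: the candidates are red (213,215), red (372,190), pink (147,283), and the aluminium one in the sleeve, with its head at (255,245) in scene and (345,284) in side. The one in the sleeve fits because it is bare metal with its tail inside. I'll confirm it in an enlarged crop, with the press alongside.

Run:
```python
from h import *
s=cv2.imread('pics/s0.png');d=cv2.imread('pics/d0.png')
def cr(im,x,y,w=100,h=75):
    o=cv2.resize(im[y:y+h,x:x+w],None,fx=4,fy=4,interpolation=cv2.INTER_CUBIC)
    for i in range(0,w,20): cv2.putText(o,str(x+i),(i*4,8),0,.3,(0,255,255));cv2.line(o,(i*4,8),(i*4,14),(0,255,255))
    for j in range(0,h,15): cv2.putText(o,str(y+j),(0,j*4+4),0,.3,(0,255,255))
    return o
cv2.imwrite('pics/c0.png',np.vstack([np.hstack([cr(s,185,220),cr(d,315,265)]),np.hstack([cr(s,310,225),cr(d,295,165)])]))
```

```text
(no output)
```

View pics/c0.png

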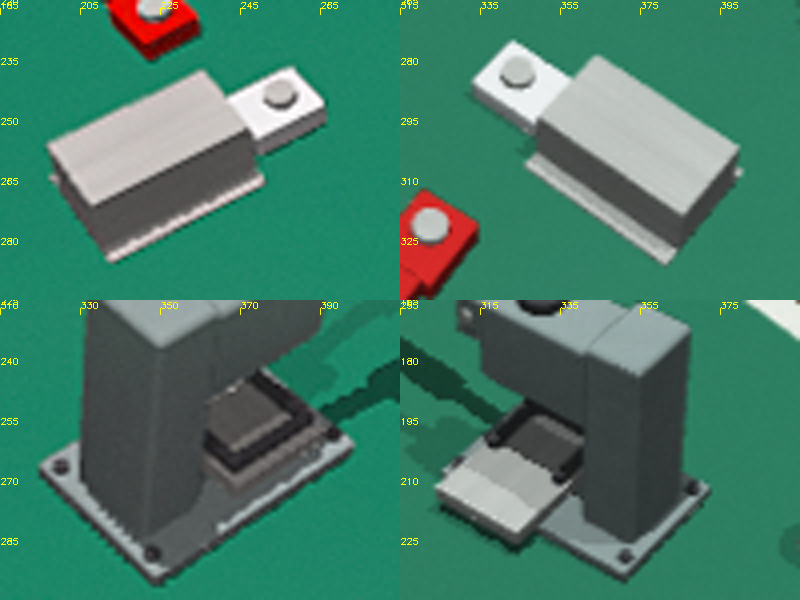

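The crop confirms it: the piece in the sleeve is bare aluminium with a steel bush, at (255,243) in scene and (344.5,282.5) in side. The other three are painted red or pink.

Run:
```python
from h import *
def P(l,f,z,pts):
    print(l,f,[ray(f,u,v,z)[:2].round(1).tolist() for u,v in pts])
P('roof','s0',50,[(197,257),(208,271.8),(247.3,252),(235.8,237.8)])
P('roof','d0',50,[(349.5,295.3),(364.5,279),(399.5,302),(386,318.8)])
P('bush','s0',30,[(255,243.5)]);P('bush','d0',30,[(344.5,282.5)])
P('head','s0',22,[(258,236.8),(266.5,245.3)]);P('head','d0',22,[(343.3,275.3),(333.3,285.3)])
P('base','s0',14,[(320,266.3),(349.3,294.5),(398.5,260)]);P('base','d0',14,[(372.3,212),(351.5,234.5)])
P('anvilfront','d0',30,[(304.3,211.5),(325.5,224.5)])
P('spool','s0',58,[(317.5,307)]);P('driver','s0',8,[(213,318),(288,311)])
P('bin','s0',60,[(422,160)]);P('red2','s0',22,[(347,190),(398,190)]);P('tray','s0',30,[(450,180)])
P('red1','s0',22,[(225,225),(200,203)])
```

```text
roof s0 [[436.0, -441.7], [502.0, -426.8], [476.1, -306.1], [407.7, -319.6]]
roof d0 [[399.3, -326.8], [469.7, -311.6], [494.3, -430.7], [428.3, -445.5]]
bush s0 [[434.5, -270.5]]
bush d0 [[425.4, -274.0]]
head s0 [[403.8, -251.1], [448.3, -239.5]]
head d0 [[443.0, -247.5], [396.7, -256.7]]
base s0 [[583.4, -124.1], [707.5, -93.5], [657.2, 98.6]]
base d0 [[696.5, -100.3], [573.1, -133.7]]
anvilfront d0 [[505.2, 36.8], [524.8, -56.2]]
spool s0 [[736.3, -203.7]]
driver s0 [[622.7, -450.5], [683.6, -264.8]]
bin s0 [[312.1, 416.9]]
red2 s0 [[314.1, 106.2], [386.7, 270.3]]
tray s0 [[422.5, 467.0]]
red1 s0 [[311.9, -329.1], [175.5, -376.0]]
```

```bash
cat >> h.py <<'E'
def go(x,y,z,phi):
    """slide (cm, tool axes now) and yaw to reach world pose; phi=world deg of tool x, tool down"""
    s=arm.observe();R=Ro.from_quat(s['eef_rot']).as_matrix()
    p=np.rad2deg(np.arctan2(R[1,0],R[0,0])); d=R.T@(np.array([x,y,z])-s['ee_pos'])/10
    print('at',np.round(s['ee_pos'],1),'phi',p.round(1),'slide',d.round(2),'yaw',np.deg2rad(-((phi-p+180)%360-180)).round(3))
E
A='{"slide":[[-16.1,12.5,0],[-16.1,12.5,0],[-16.1,12.5,0],[-16.1,12.5,0],[-16.1,12.5,0]],"yaw":[0,0,0,0,0],"claw":[-1,-1,-1,-1,-1]}' ; unset A
python3 -m inch '{"slide":[[-16.1,12.5,0],[-16.1,12.5,0],[-16.1,12.5,0],[-16.1,12.5,0],[-16.1,12.5,0]],"yaw":[0,0,0,0,0],"claw":[-1,-1,-1,-1,-1]}'
python3 -m inch '{"slide":[[-16.1,12.5,0],[-16.1,12.5,0],[-16.1,12.5,0],[-16.1,12.5,0],[-16.1,12.5,0]],"yaw":[0,0,0,0,0],"claw":[-1,-1,-1,-1,-1]}'
python3 -c "from h import *;go(425,-262,200,14)"
```

```text
clock: 0.57
ee_pos: [258.2, 314.4, 230.0]
eef_rot: [0.826, 0.564, -0.0, 0.0]
ft_force: [0.9, 0.2, 0.4]
opening: 88.4
clock: 0.98
ee_pos: [315.9, 118.9, 230.2]
eef_rot: [0.826, 0.563, 0.0, 0.0]
ft_force: [0.9, 1.7, 0.3]
opening: 88.1
at [315.9 118.9 230.2] phi 68.6 slide [-31.47  24.07   3.03] yaw 0.953
```

```bash
python3 -m inch '{"slide":[[-15.7,12,1.5],[-15.7,12,1.5],[-15.7,12,1.5],[-15.7,12,1.5],[-15.7,12,1.5]],"yaw":[0,0,0,0,0],"claw":[-1,-1,-1,-1,-1]}'
python3 -m inch '{"slide":[[-15.8,12,1.5],[-15.8,12,1.5],[-15.8,12,1.5],[-15.8,12,1.5],[-15.8,12,1.5]],"yaw":[0.5,0.5,0.5,0.5,0.5],"claw":[-1,-1,-1,-1,-1]}'
python3 -m inch '{"slide":[[0,0,0],[0,0,0],[0,0,0],[0,0,0],[0,0,0]],"yaw":[0.45,0.45,0.45,0.45,0.45],"claw":[-1,-1,-1,-1,-1]}'
python3 - <<'E'
from h import *
s=st();np.savez('pics/pose1',p=s['ee_pos'],q=s['eef_rot']);snap('wrist','w1')
go(425,-262,200,14)
im=cv2.imread('pics/w1.png');cv2.imwrite('pics/w1v.png',im)
E
```

```text
clock: 1.4
ee_pos: [370.6, -72.0, 215.0]
eef_rot: [0.827, 0.563, -0.0, 0.0]
ft_force: [0.3, 0.7, -0.8]
opening: 88.0
clock: 1.82
ee_pos: [424.6, -262.9, 199.5]
eef_rot: [0.941, 0.338, -0.0, -0.0]
ft_force: [-0.6, 1.3, 1.1]
opening: 88.5
clock: 2.23
ee_pos: [424.3, -259.9, 199.9]
eef_rot: [0.993, 0.122, -0.0, -0.0]
ft_force: [0.4, 0.5, -0.9]
opening: 88.2
{'clock': 2.233, 'q': [-0.788, 0.315, 1.491, 0.0, 1.336, -1.032], 'ee_pos': [424.284, -259.915, 199.892], 'eef_rot': [0.993, 0.122, -0.0, -0.0], 'ft_force': [0.447, 0.506, -0.91], 'opening': 88.234}
at [ 424.3 -259.9  200. ] phi 14.2 slide [ 0.01  0.22 -0.  ] yaw 0.004
```

View pics/w1v.png

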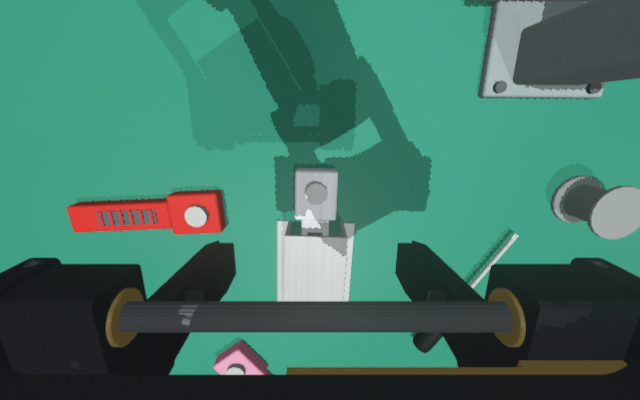

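The wrist view shows the bush at (316,194), the head's top corners at (296,169), (337,168), (336,220) and (296,220), and the sleeve roof's mouth edge at (277,223) to (354,223).

Run:
```python
from h import *
c=np.load('pics/pose1.npz');P=(c['p'],c['q'])
for z,u,v in [(30,316,194),(22,296,169),(22,337,168),(22,336,220),(22,296,220),(50,277,223),(50,354,223),(50,278,300),(50,350,300),(14,481,97),(14,602,97)]: print(z,u,v,ray('w1',u,v,z,P).round(1))
go(429,-272,26,13)
```

```text
30 316 194 [ 428.8 -268.7   30. ]
22 296 169 [ 400.4 -247.9   22. ]
22 337 168 [ 445.  -235.6   22. ]
22 336 220 [ 460.2 -296.1   22. ]
22 296 220 [ 414.  -307.6   22. ]
50 277 223 [ 394.  -305.7   50. ]
50 354 223 [ 475.8 -285.4   50. ]
50 278 300 [ 415.2 -401.    50. ]
50 350 300 [ 498.3 -380.4   50. ]
14 481 97 [ 576.8 -124.6   14. ]
14 602 97 [703.8 -93.   14. ]
at [ 424.3 -259.9  200. ] phi 14.2 slide [ 0.16  1.3  17.4 ] yaw 0.022
```

```bash
python3 -m inch '{"slide":[[0.25,0.95,4],[0.25,0.95,8],[0.25,0.95,12],[0.25,0.95,15.5],[0.25,0.95,17.3]],"yaw":[0,0,0,0,0],"claw":[-1,-1,-1,-1,-1]}'
python3 -m inch '{"slide":[[0,0,0],[0,0,0],[0,0,0],[0,0,0],[0,0,0]],"yaw":[0,0,0,0,0],"claw":[-1,1,1,1,1]}'
python3 -m inch '{"slide":[[0,0,0],[0,0,0],[0,0,0],[0,0,0],[0,0,0]],"yaw":[0,0,0,0,0],"claw":[1,1,1,1,1]}'
```

```text
clock: 2.7
ee_pos: [427.8, -267.3, 23.6]
eef_rot: [0.992, 0.125, -0.002, -0.002]
ft_force: [0.2, 0.7, 0.4]
opening: 88.3
clock: 3.12
ee_pos: [429.7, -269.0, 28.5]
eef_rot: [0.992, 0.123, 0.001, 0.001]
ft_force: [0.6, -0.6, -0.2]
opening: 63.6
clock: 3.53
ee_pos: [429.1, -268.5, 27.2]
eef_rot: [0.992, 0.123, 0.0, 0.0]
ft_force: [-0.0, 0.1, 0.4]
opening: 30.2
```

Opening 30 is below the 50 wide head, so I'll look.

Run:
```python
from h import *
st()
a=snap('scene','s1')['pixels'];b=snap('side','d1')['pixels']
f=lambda i,x,y:cv2.resize(i[y:y+100,x:x+100],None,fx=4,fy=4,interpolation=cv2.INTER_CUBIC)
cv2.imwrite('pics/c1.png',np.hstack([f(a,200,180),f(b,300,225)]))
```

```text
{'clock': 3.533, 'q': [-0.793, 0.557, 1.692, -0.0, 0.893, -1.04], 'ee_pos': [429.138, -268.533, 27.198], 'eef_rot': [0.992, 0.123, 0.0, 0.0], 'ft_force': [-0.037, 0.105, 0.421], 'opening': 30.227}
```

View pics/c1.png

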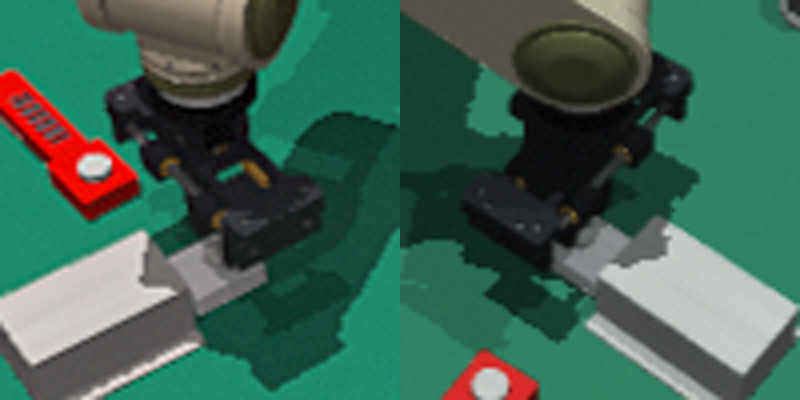

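```bash
python3 -m inch '{"slide":[[0,0,0],[0,0,0]],"yaw":[0,0],"claw":[1,1]}'
python3 - <<'E'
from h import *
print(proj('s1',[429,-268.5,5]),proj('s1',[429,-268.5,27]),proj('d1',[429,-268.5,5]),proj('d1',[429,-268.5,27]))
a=snap('wrist','w2')['pixels']
cv2.imwrite('pics/c2.png',a)
E
```

```text
clock: 3.8
ee_pos: [429.1, -268.5, 27.1]
eef_rot: [0.992, 0.123, -0.0, -0.0]
ft_force: [0.3, -0.8, -0.1]
opening: 8.7
[255.70794845 247.76274126] [255.12251691 242.78125574] [344.10322657 285.52507463] [344.22787268 281.25607281]
```

View pics/c2.png

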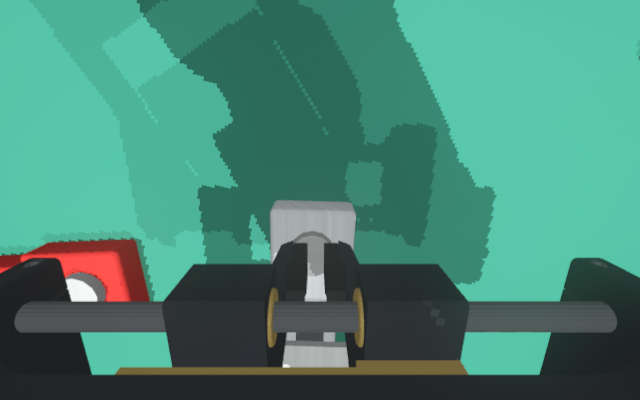

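The wrist view shows the fingers drawn over the head near the bush, with the tip ends at about row 242. They are above the bracket, not beside it, so the tips stand higher than tip_reach implies. I'll work out where they are from the image.

Run:
```python
from h import *
c=np.load('pics/w2.npz');K,T=c['K'],c['T'];print(K.round(1).tolist(),arm.tip_reach)
Ti=np.linalg.inv(T)
for d in(-40,-30,-20,-10,0,10,22):
    for x,y in((44,-9),(44,9),(5,-9)):
        p=K@(Ti@[x,y,d,1])[:3];print(d,x,y,(p[:2]/p[2]).round(0),end=' ')
    print()
# scene fingers: project tip candidates
for d in(5,15,25,35,45): print(d,proj('s1',[429,-268.5,d]).round(1),proj('d1',[429,-268.5,d]).round(1))
print([a for a in dir(arm) if a[0]!='_'])
```

```text
[[296.2, 0.0, 315.2], [0.0, 296.2, 204.0], [0.0, 0.0, 1.0]] 22.0
-40 44 -9 [413. 277.] -40 44 9 [409. 312.] -40 5 -9 [324. 277.] 
-30 44 -9 [406. 266.] -30 44 9 [403. 299.] -30 5 -9 [323. 266.] 
-20 44 -9 [401. 256.] -20 44 9 [398. 287.] -20 5 -9 [322. 256.] 
-10 44 -9 [395. 247.] -10 44 9 [393. 277.] -10 5 -9 [322. 247.] 
0 44 -9 [391. 240.] 0 44 9 [388. 268.] 0 5 -9 [322. 240.] 
10 44 -9 [387. 233.] 10 44 9 [385. 260.] 10 5 -9 [321. 233.] 
22 44 -9 [382. 226.] 22 44 9 [380. 251.] 22 5 -9 [321. 226.] 
5 [255.7 247.8] [344.1 285.5]
15 [255.4 245.5] [344.2 283.6]
25 [255.2 243.2] [344.2 281.6]
35 [254.9 240.9] [344.3 279.7]
45 [254.6 238.6] [344.3 277.7]
['PlanningError', 'close_job', 'grab_frame', 'observe', 'tip_reach']
```

Run:
```python
import cv2,numpy as np
a=cv2.imread('pics/w2.png')[190:310,240:400];b=cv2.imread('pics/s1.png')[205:265,230:290]
cv2.imwrite('pics/c3.png',np.hstack([cv2.resize(a,(480,360),interpolation=2),cv2.resize(b,(320,320),interpolation=2) if 0 else cv2.copyMakeBorder(cv2.resize(b,(300,300),interpolation=2),0,60,0,0,0)]))
```

```text
(no output)
```

View pics/c3.png

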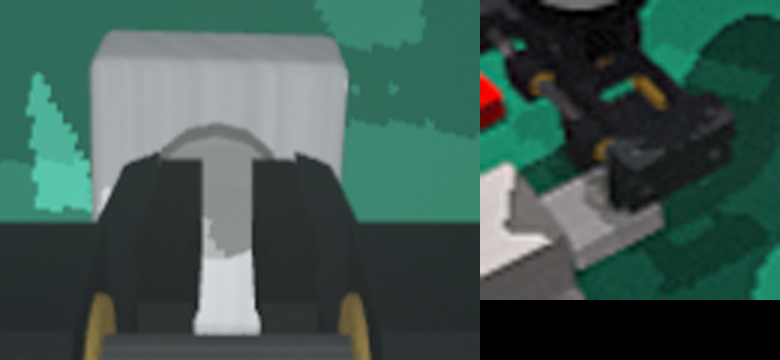

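Measured from both images, the fingertips are about 4 mm *behind* the TCP rather than 22 mm ahead. They closed just above the bush (about z 31) without touching anything. I'll open, shift 8 mm towards the head end for body clearance, and descend in small steps watching the force.

```bash
python3 -m inch '{"slide":[[0,0,-1],[0,-0.8,-1],[0,-0.8,-1],[0,-0.8,-1],[0,-0.8,-1]],"yaw":[0,0,0,0,0],"claw":[-1,-1,-1,-1,-1]}'
python3 -m inch '{"slide":[[0,0,0],[0,0,0],[0,0,0],[0,0,0],[0,0,0]],"yaw":[0,0,0,0,0],"claw":[-1,-1,-1,-1,-1]}'
python3 -m inch '{"slide":[[0,0,0],[0,0,0.5],[0,0,1],[0,0,1.5],[0,0,1.5]],"yaw":[0,0,0,0,0],"claw":[-1,-1,-1,-1,-1]}'
python3 -m inch '{"slide":[[0,0,0.3],[0,0,0.6],[0,0,0.9],[0,0,0.9]],"yaw":[0,0,0,0],"claw":[-1,-1,-1,-1]}'
python3 -c "from h import *;st()"
```

```text
clock: 4.27
ee_pos: [427.1, -260.5, 36.9]
eef_rot: [0.992, 0.123, -0.0, -0.0]
ft_force: [-0.2, -0.5, -0.2]
opening: 35.9
clock: 4.68
ee_pos: [427.2, -260.8, 37.1]
eef_rot: [0.992, 0.123, -0.0, -0.0]
ft_force: [-0.3, -1.2, -0.1]
opening: 69.8
clock: 5.1
ee_pos: [426.7, -260.4, 21.0]
eef_rot: [0.992, 0.123, -0.001, -0.001]
ft_force: [-0.4, 0.4, 0.1]
opening: 87.9
clock: 5.43
ee_pos: [427.0, -260.6, 12.6]
eef_rot: [0.992, 0.123, -0.0, -0.0]
ft_force: [1.2, 0.8, 0.0]
opening: 88.0
{'clock': 5.433, 'q': [-0.785, 0.575, 1.72, -0.0, 0.847, -1.032], 'ee_pos': [427.003, -260.619, 12.595], 'eef_rot': [0.992, 0.123, -0.0, -0.0], 'ft_force': [1.243, 0.751, 0.037], 'opening': 87.986}
```

```bash
python3 -m inch '{"slide":[[0,0,0.2],[0,0,0.4],[0,0,0.6],[0,0,0.8]],"yaw":[0,0,0,0],"claw":[-1,-1,-1,-1]}'
python3 -m inch '{"slide":[[0,0,0],[0,0,0],[0,0,0],[0,0,0],[0,0,0]],"yaw":[0,0,0,0,0],"claw":[1,1,1,1,1]}'
python3 -m inch '{"slide":[[0,0,0],[0,0,0],[0,0,0],[0,0,0],[0,0,0]],"yaw":[0,0,0,0,0],"claw":[1,1,1,1,1]}'
python3 -c "from h import *;st()"
```

```text
clock: 5.77
ee_pos: [427.2, -260.8, 5.0]
eef_rot: [0.992, 0.123, 0.0, 0.0]
ft_force: [0.6, -0.2, -0.8]
opening: 88.1
clock: 6.18
ee_pos: [427.2, -260.8, 5.2]
eef_rot: [0.992, 0.123, 0.0, 0.0]
ft_force: [-0.8, 0.2, -0.1]
opening: 56.7
clock: 6.6
ee_pos: [427.0, -260.7, 5.2]
eef_rot: [0.992, 0.123, -0.0, -0.0]
ft_force: [-1.3, -0.2, 2.5]
opening: 49.4
{'clock': 6.6, 'q': [-0.785, 0.588, 1.726, -0.0, 0.828, -1.032], 'ee_pos': [427.049, -260.724, 5.192], 'eef_rot': [0.992, 0.123, -0.0, -0.0], 'ft_force': [-1.257, -0.218, 2.472], 'opening': 49.415}
```

```bash
python3 -m inch '{"slide":[[0,-1,-0.2],[0,-3,-0.2],[0,-5,-0.2],[0,-7,-0.2],[0,-9,-0.2]],"yaw":[0,0,0,0,0],"claw":[1,1,1,1,1]}'
python3 -m inch '{"slide":[[0,-2,0],[0,-4,0],[0,-6,0],[0,-7,0],[0,-7,0]],"yaw":[0,0,0,0,0],"claw":[1,1,1,1,1]}'
python3 -c "
from h import *
st();snap('scene','s2')
t=np.deg2rad(14.2);x=np.array([np.cos(t),np.sin(t)]);h=np.array([390,-100])+73*x
go(*h,60,14.2-90)"
```

```text
clock: 7.02
ee_pos: [404.6, -172.0, 7.1]
eef_rot: [0.992, 0.123, 0.0, -0.0]
ft_force: [0.0, -0.1, -1.0]
opening: 49.9
clock: 7.43
ee_pos: [387.0, -103.5, 7.2]
eef_rot: [0.992, 0.124, -0.001, -0.001]
ft_force: [-0.4, 1.0, -1.6]
opening: 49.8
{'clock': 7.433, 'q': [-0.559, 0.482, 1.998, 0.0, 0.663, -0.809], 'ee_pos': [387.008, -103.549, 7.183], 'eef_rot': [0.992, 0.124, -0.001, -0.001], 'ft_force': [-0.399, 1.004, -1.604], 'opening': 49.765}
at [ 387.9 -105.     7.2] phi 14.2 slide [ 7.62 -0.43 -5.28] yaw 1.571
```

```bash
python3 -m inch '{"slide":[[0,0,-1],[0,0,-2.5],[0,0,-4],[1.5,0,-4],[3,0,-4]],"yaw":[0,0,0,0.1,0.2],"claw":[1,1,1,1,1]}'
python3 -m inch '{"slide":[[1,0,0],[2,0,0],[3,0,0],[4,0,0],[4.6,-0.4,0]],"yaw":[0.1,0.2,0.3,0.4,0.5],"claw":[1,1,1,1,1]}'
python3 -m inch '{"slide":[[0,0,0],[0,0,0],[0,0,0],[0,0,0],[0,0,0]],"yaw":[0.1,0.2,0.3,0.4,0.5],"claw":[1,1,1,1,1]}'
python3 -m inch '{"slide":[[0,0,0],[0,0,0],[0,0,0],[0,0,0],[0,0,0]],"yaw":[0.1,0.2,0.3,0.36,0.36],"claw":[1,1,1,1,1]}'
python3 - <<'E'
from h import *
st();a=snap('scene','s3')['pixels'];b=snap('side','d3')['pixels']
go(461,-82,8,14.2-90)
f=lambda i,x,y:cv2.resize(i[y:y+150,x:x+150],(400,400),interpolation=cv2.INTER_CUBIC)
cv2.imwrite('pics/c4.png',np.hstack([f(a,220,120),f(b,240,180)]))
E
```

```text
clock: 7.9
ee_pos: [418.1, -99.5, 48.0]
eef_rot: [1.0, 0.02, 0.001, 0.001]
ft_force: [-0.7, -0.0, -2.0]
opening: 49.6
clock: 8.32
ee_pos: [464.6, -93.7, 47.1]
eef_rot: [0.974, -0.228, 0.001, 0.0]
ft_force: [0.1, 0.2, -2.5]
opening: 49.6
clock: 8.73
ee_pos: [463.5, -93.3, 47.1]
eef_rot: [0.887, -0.461, 0.0, -0.0]
ft_force: [-0.3, -0.2, -2.6]
opening: 49.6
clock: 9.15
ee_pos: [463.4, -93.2, 47.1]
eef_rot: [0.791, -0.612, 0.0, -0.0]
ft_force: [-0.5, -1.0, -2.4]
opening: 49.4
{'clock': 9.15, 'q': [-0.45, 0.482, 1.767, 0.0, 0.892, 0.866], 'ee_pos': [463.44, -93.166, 47.088], 'eef_rot': [0.791, -0.612, 0.0, -0.0], 'ft_force': [-0.518, -1.019, -2.434], 'opening': 49.402}
at [463.3 -92.9  47.1] phi -75.1 slide [-1.11 -0.06  3.91] yaw 0.011
```

View pics/c4.png

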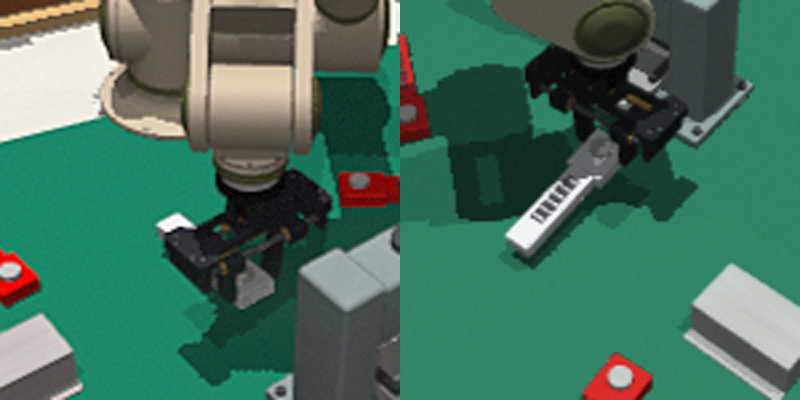

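The bracket is fully out and held by the head, with its tail pointing back to the robot. Putting it down now.

```bash
python3 -m inch '{"slide":[[0,0,1.5],[0,0,3],[0,0,3.7],[0,0,4.1],[0,0,4.2]],"yaw":[0,0,0,0,0],"claw":[1,1,1,1,1]}'
python3 -m inch '{"slide":[[0,0,0],[0,0,0],[0,0,0],[0,0,0],[0,0,0]],"yaw":[0,0,0,0,0],"claw":[1,1,-1,-1,-1]}'
python3 -m inch '{"slide":[[0,0,0],[0,0,0],[0,0,0],[0,0,0],[0,0,-1]],"yaw":[0,0,0,0,0],"claw":[-1,-1,-1,-1,-1]}'
python3 -m inch '{"slide":[[0,0,-2],[0,0,-5],[0,0,-9],[0,2,-12],[0,5,-14]],"yaw":[0,0,0,0,0],"claw":[-1,-1,-1,-1,-1]}'
python3 -m inch '{"slide":[[0,0,0],[0,0,0],[0,0,0]],"yaw":[0,0,0],"claw":[-1,-1,-1]}'
python3 - <<'E'
from h import *
s=st();np.savez('pics/pose5',p=s['ee_pos'],q=s['eef_rot']);snap('wrist','w5');snap('scene','s5');snap('side','d5')
E
```

```text
clock: 9.67
ee_pos: [463.1, -92.3, 5.3]
eef_rot: [0.792, -0.61, -0.0, 0.0]
ft_force: [-1.4, 2.5, 9.9]
opening: 50.2
clock: 10.08
ee_pos: [463.1, -92.3, 5.4]
eef_rot: [0.792, -0.61, 0.0, -0.0]
ft_force: [-0.3, -1.1, 0.6]
opening: 67.4
clock: 10.5
ee_pos: [462.2, -91.9, 14.2]
eef_rot: [0.792, -0.61, -0.001, 0.0]
ft_force: [-0.4, -0.3, 0.3]
opening: 88.0
clock: 10.92
ee_pos: [415.8, -105.2, 157.8]
eef_rot: [0.793, -0.61, 0.002, -0.0]
ft_force: [-0.1, -1.2, 0.6]
opening: 88.2
clock: 11.17
ee_pos: [414.7, -104.9, 154.8]
eef_rot: [0.792, -0.611, -0.0, -0.0]
ft_force: [0.4, -0.5, -0.2]
opening: 88.3
{'clock': 11.167, 'q': [-0.526, 0.25, 1.74, 0.0, 1.151, 0.787], 'ee_pos': [414.734, -104.87, 154.771], 'eef_rot': [0.792, -0.611, -0.0, -0.0], 'ft_force': [0.431, -0.518, -0.248], 'opening': 88.256}
```

View pics/w5.png

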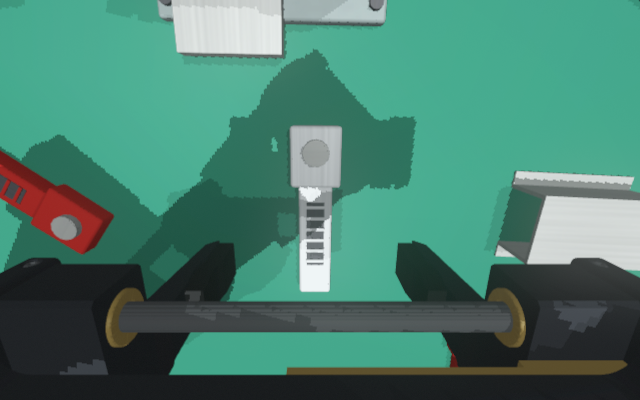

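Wrist view: the bracket is flat on the bench and released. The bush is at (315,153), the tail end at (314.5,291) and the head end at (292..341,126). The anvil's front top corners are at (177,53) and (283,53), and the press base's front-right corner is at (386,21).

Run:
```python
from h import *
c=np.load('pics/pose5.npz');P=(c['p'],c['q'])
g=lambda z,u,v:ray('w5',u,v,z,P)
for n,z,u,v in [('bush',30,315,153),('hl',22,292,126),('hr',22,341,126),('tl',22,300,291),('tr',22,329.5,291),('anL',30,177,53),('anR',30,283,53),('base',14,386,21)]: print(n,g(z,u,v).round(1))
b=g(30,315,153);te=(g(22,300,291)+g(22,329.5,291))/2
ax=(b-te)[:2];print('len',np.hypot(*ax),'should155','ang',np.rad2deg(np.arctan2(ax[1],ax[0])))
ax/=np.hypot(*ax);o=(b[:2]+te[:2]+ax*155)/2-65*ax;print('origin',o)
tg=o-65*ax;go(*tg,60,np.rad2deg(np.arctan2(ax[1],ax[0]))-90)
```

```text
bush [454.6 -92.3  30. ]
hl [472.4 -65.3  22. ]
hr [ 484.1 -109.7   22. ]
tl [ 302.1 -115.1   22. ]
tr [ 310.4 -146.8   22. ]
anL [506.6  42.9  30. ]
anR [529.5 -44.5  30. ]
base [ 579.5 -123.8   14. ]
len 153.28514127231617 should155 ang 14.594299690656387
origin [ 392.50472848 -108.46825855]
at [ 414.8 -104.6  154.2] phi -75.2 slide [-0.21  8.74  9.43] yaw 0.004
```

```bash
python3 -m inch '{"slide":[[-0.2,3,1],[-0.2,6,4],[-0.2,8.7,8],[-0.2,8.7,11],[-0.2,8.7,13]],"yaw":[0.01,0.01,0.01,0.01,0.01],"claw":[-1,-1,-1,-1,-1]}'
python3 -m inch '{"slide":[[0,0,1],[0,0,1.5],[0,0,1.9],[0,0,1.9],[0,0,1.9]],"yaw":[0,0,0,0,0],"claw":[-1,-1,-1,1,1]}'
python3 -m inch '{"slide":[[0,0,0],[0,0,0],[0,0,0],[0,0,0],[0,0,0]],"yaw":[0,0,0,0,0],"claw":[1,1,1,1,1]}'
python3 -m inch '{"slide":[[0,0,0],[0,0,0],[0,0,0]],"yaw":[0,0,0],"claw":[1,1,1]}'
python3 -c "
from h import *
st()"
```

```text
clock: 11.73
ee_pos: [328.0, -124.4, 22.6]
eef_rot: [0.789, -0.615, -0.002, -0.0]
ft_force: [1.0, -1.2, 0.1]
opening: 88.6
clock: 12.15
ee_pos: [330.3, -125.2, 6.4]
eef_rot: [0.789, -0.614, 0.0, 0.0]
ft_force: [-0.8, 0.9, -0.1]
opening: 76.7
clock: 12.57
ee_pos: [330.0, -125.2, 6.3]
eef_rot: [0.789, -0.614, 0.0, 0.0]
ft_force: [-0.0, -0.9, -0.6]
opening: 43.4
clock: 12.82
ee_pos: [330.0, -125.2, 6.2]
eef_rot: [0.789, -0.614, 0.0, 0.0]
ft_force: [0.3, -0.5, 2.1]
opening: 33.6
{'clock': 12.817, 'q': [-0.702, 0.442, 2.128, -0.0, 0.571, 0.621], 'ee_pos': [329.98, -125.215, 6.213], 'eef_rot': [0.789, -0.614, 0.0, 0.0], 'ft_force': [0.286, -0.483, 2.107], 'opening': 33.625}
```

```bash
python3 -m inch '{"slide":[[0,0,-1],[0,0,-2],[0,0,-3],[0,0,-4],[0,0,-4.2]],"yaw":[0,0,0,0,0],"claw":[1,1,1,1,1]}'
python3 -c "
from h import *
st();go(358.6,-43,48,-75.3)"
```

```text
clock: 13.23
ee_pos: [330.0, -125.2, 49.0]
eef_rot: [0.789, -0.614, 0.001, 0.0]
ft_force: [0.2, 0.3, -3.3]
opening: 33.3
{'clock': 13.233, 'q': [-0.702, 0.333, 2.079, -0.0, 0.729, 0.621], 'ee_pos': [330.042, -125.196, 48.959], 'eef_rot': [0.789, -0.614, 0.001, 0.0], 'ft_force': [0.151, 0.332, -3.3], 'opening': 33.322}
at [ 330.  -125.2   49. ] phi -75.8 slide [-7.27 -4.79  0.09] yaw -0.009
```

```bash
python3 -m inch '{"slide":[[-2,-1,0],[-4,-2.5,0],[-6,-4,0],[-7.3,-4.8,0],[-7.3,-4.8,0]],"yaw":[-0.01,-0.01,-0.01,-0.01,-0.01],"claw":[1,1,1,1,1]}'
python3 -m inch '{"slide":[[0,0,0],[0,0,0]],"yaw":[0,0],"claw":[1,1]}'
python3 - <<'E'
from h import *
s=st();np.savez('pics/pose6',p=s['ee_pos'],q=s['eef_rot']);w=snap('wrist','w6')['pixels'];snap('scene','s6');d=snap('side','d6')['pixels']
cv2.imwrite('pics/c6.png',np.hstack([cv2.resize(w[0:240,170:490],(440,330),interpolation=2),cv2.resize(d[130:250,220:348],(352,330),interpolation=2)]))
E
```

```text
clock: 13.65
ee_pos: [358.3, -40.4, 47.6]
eef_rot: [0.793, -0.609, -0.001, 0.0]
ft_force: [1.0, 0.2, -2.1]
opening: 33.4
clock: 13.82
ee_pos: [358.3, -42.8, 47.8]
eef_rot: [0.792, -0.61, -0.0, 0.0]
ft_force: [-0.9, -1.0, -3.2]
opening: 33.6
{'clock': 13.817, 'q': [-0.451, 0.345, 2.059, -0.0, 0.738, 0.862], 'ee_pos': [358.32, -42.84, 47.845], 'eef_rot': [0.792, -0.61, -0.0, 0.0], 'ft_force': [-0.913, -0.989, -3.219], 'opening': 33.645}
```

View pics/c6.png

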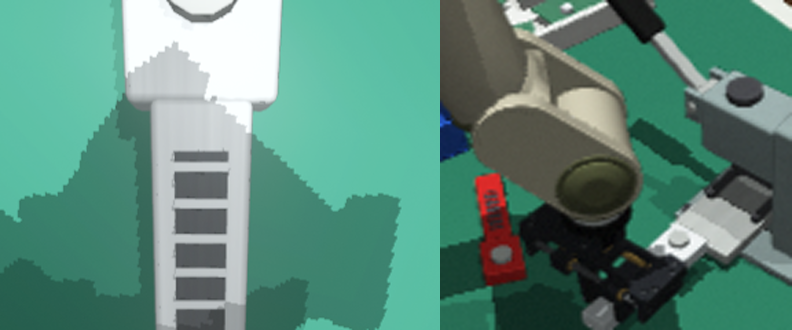

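Run:
```python
from h import *
c=np.load('pics/w6.npz');K=c['K'];Ti=np.linalg.inv(c['T'])
pj=lambda x,y,z:((lambda p:p[:2]/p[2])(K@(Ti@[x,y,z,1])[:3])).round(1)
for dr in(0,3,6,10):
    print(dr,[pj(s*25,-95,-15.8+dr*95/130) for s in(-1,1)],'bush near edge',pj(0,-117,-23.8+dr*.9))
P=np.array([610,23.3]);a=np.deg2rad(14.7);x=np.array([np.cos(a),np.sin(a)])
for X in(-200,-130): go(*(P+X*x),48,-75.3)
```

```text
0 [array([260.8,  69.2]), array([377.5,  69.1])] bush near edge [319.6   3.3]
3 [array([261.7,  69.9]), array([376.5,  69.8])] bush near edge [319.5   5.7]
6 [array([262.6,  70.6]), array([375.5,  70.5])] bush near edge [319.4   8.1]
10 [array([263.7,  71.5]), array([374.2,  71.5])] bush near edge [319.3  11.1]
at [358.4 -43.2  48. ] phi -75.3 slide [-0.05 -6.03  0.  ] yaw -0.0
at [358.4 -43.2  48. ] phi -75.3 slide [ -0.05 -13.03  -0.  ] yaw -0.0
```

The head droops about 8 to 10 mm in the tail grip, by projection. I'll raise it before feeding so it clears the anvil edge and still passes under the ram.

```bash
python3 -m inch '{"slide":[[0,0,-0.5],[0,0,-0.9],[0,-1.5,-0.9],[0,-3.5,-0.9],[0,-5.5,-0.9]],"yaw":[0,0,0,0,0],"claw":[1,1,1,1,1]}'
python3 -m inch '{"slide":[[0,-1.5,0],[0,-3,0],[0,-4.5,0],[0,-6,0],[0,-7.5,0]],"yaw":[0,0,0,0,0],"claw":[1,1,1,1,1]}'
python3 -m inch '{"slide":[[0,0,0],[0,0,0]],"yaw":[0,0],"claw":[1,1]}'
python3 -c "
from h import *
st();go(484.2,-9.7,36.5,-75.3)"
```

```text
clock: 14.38
ee_pos: [412.4, -28.7, 57.8]
eef_rot: [0.792, -0.611, 0.0, -0.0]
ft_force: [-0.2, 0.5, -2.8]
opening: 33.6
clock: 14.8
ee_pos: [484.9, -9.4, 57.6]
eef_rot: [0.792, -0.61, 0.0, -0.0]
ft_force: [-0.3, -0.2, -2.6]
opening: 33.5
clock: 14.97
ee_pos: [484.1, -9.5, 57.2]
eef_rot: [0.792, -0.61, -0.0, 0.0]
ft_force: [-0.2, 0.1, -2.3]
opening: 33.8
{'clock': 14.967, 'q': [-0.265, 0.48, 1.724, -0.0, 0.938, 1.048], 'ee_pos': [484.059, -9.51, 57.232], 'eef_rot': [0.792, -0.61, -0.0, 0.0], 'ft_force': [-0.197, 0.128, -2.348], 'opening': 33.799}
at [484.1  -9.5  57.2] phi -75.2 slide [ 0.02 -0.01  2.07] yaw 0.002
```

```bash
python3 -m inch '{"slide":[[0,0,0.5],[0,0,1],[0,0,1.4],[0,0,1.8],[0,0,2.05]],"yaw":[0,0,0,0,0],"claw":[1,1,1,1,1]}'
python3 -m inch '{"slide":[[0,0,0],[0,0,0]],"yaw":[0,0],"claw":[1,1]}'
python3 - <<'E'
from h import *
s=st();np.savez('pics/pose7',p=s['ee_pos'],q=s['eef_rot']);w=snap('wrist','w7')['pixels'];sc=snap('scene','s7')['pixels'];d=snap('side','d7')['pixels']
cv2.imwrite('pics/c7.png',np.vstack([cv2.resize(w[0:250],(800,312),interpolation=2),np.hstack([cv2.resize(d[150:250,270:430],(450,281),interpolation=2),cv2.resize(sc[200:300,310:434],(350,281),interpolation=2)])]))
E
```

```text
clock: 15.38
ee_pos: [483.8, -9.5, 36.1]
eef_rot: [0.792, -0.61, -0.0, 0.0]
ft_force: [-5.4, -0.9, 8.7]
opening: 33.1
clock: 15.55
ee_pos: [484.2, -9.5, 36.7]
eef_rot: [0.792, -0.61, 0.0, -0.0]
ft_force: [-1.2, -0.6, 0.2]
opening: 33.5
{'clock': 15.55, 'q': [-0.265, 0.514, 1.744, -0.0, 0.883, 1.048], 'ee_pos': [484.214, -9.508, 36.659], 'eef_rot': [0.792, -0.61, 0.0, -0.0], 'ft_force': [-1.222, -0.593, 0.228], 'opening': 33.544}
```

View pics/c7.png

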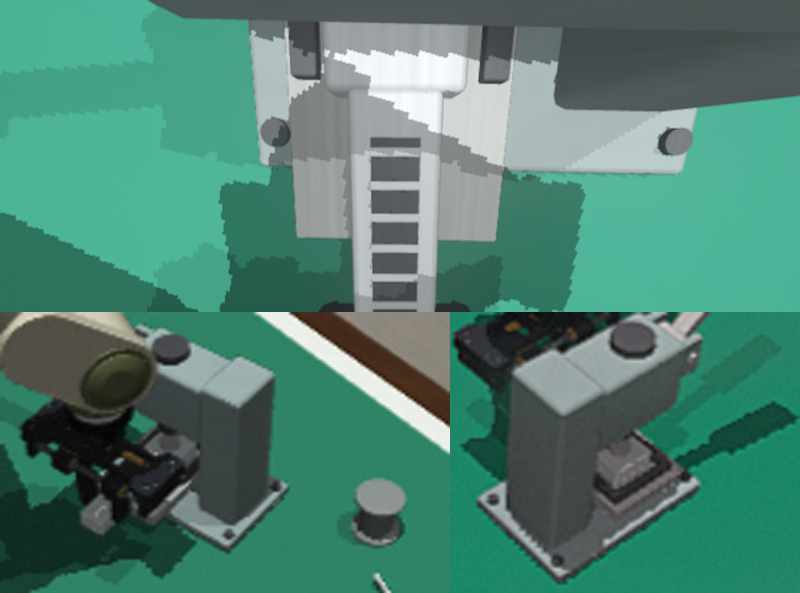

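The bracket's head is between the cheeks and flat on the anvil. In the wrist part of the crop: shoulders (326..468, row 92), cheek fronts (left inner 320, row 78; right inner 481, row 82), and anvil front corners (297,236) and (496,241). Computing the offset.

Run:
```python
from h import *
c=np.load('pics/pose7.npz');P=(c['p'],c['q'])
g=lambda z,u,v:ray('w7',u/1.25,v/1.248,z,P)[:2]
aL,aR=g(30,297,236),g(30,496,241)
yv=(aL-aR);print('anvil w',np.hypot(*yv));yv/=np.hypot(*yv);xv=np.array([yv[1],-yv[0]])
print('press ang',np.rad2deg(np.arctan2(xv[1],xv[0])));m=(aL+aR)/2;o=m+95*xv;print('origin',o)
for n,p in dict(cheekL=g(40,320,78),cheekR=g(40,481,82),shL=g(52,326,92),shR=g(52,468,92),tailL=g(52,349,200),tailR=g(52,439,200),tcp=P[0][:2],bolt=g(14,683,172),bl=g(14,261,164)).items():
    print(n,((p-o)@xv).round(1),((p-o)@yv).round(1))
```

```text
anvil w 89.14471568945162
press ang 13.248745420678704
origin [610.69031129  21.77806824]
cheekL -31.6 30.4
cheekR -31.4 -29.6
shL -37.7 26.2
shR -36.4 -22.9
tailL -74.9 18.6
tailR -74.0 -15.1
tcp -130.3 -1.5
bolt -63.6 -133.0
bl -65.0 63.8
```

The offset is about 1 mm both ways relative to the cheeks, so I'm releasing. Then up and over to the lever.

```bash
python3 -m inch '{"slide":[[0,0,0],[0,0,0],[0,0,0],[0,0,0],[0,0,0]],"yaw":[0,0,0,0,0],"claw":[-1,-1,-1,-1,-1]}'
python3 -m inch '{"slide":[[0,0,0],[0,0,0],[0,0,-1],[0,0,-3],[0,0,-6]],"yaw":[0,0,0,0,0],"claw":[-1,-1,-1,-1,-1]}'
python3 -m inch '{"slide":[[0,0,-4],[0,0,-8],[0,0,-12],[0,0,-16],[0,0,-18]],"yaw":[0,0,0,0,0],"claw":[-1,-1,-1,-1,-1]}'
python3 -m inch '{"slide":[[0,0,-4],[0,0,-6],[0,0,-6],[0,0,-6],[0,0,-6]],"yaw":[-0.1,-0.2,-0.3,-0.4,-0.5],"claw":[1,1,1,1,1]}'
python3 -m inch '{"slide":[[0,0,0],[0,0,0],[0,0,0],[0,0,0],[0,0,0]],"yaw":[-0.12,-0.24,-0.36,-0.48,-0.6],"claw":[1,1,1,1,1]}'
python3 -c "
from h import *
snap('side','d8');snap('scene','s8');st();go(558.5,228,330,14.2)"
```

```text
clock: 16.12
ee_pos: [484.4, -9.4, 36.7]
eef_rot: [0.792, -0.61, 0.0, -0.0]
ft_force: [0.5, 0.5, -0.2]
opening: 64.6
clock: 16.53
ee_pos: [483.1, -9.2, 95.8]
eef_rot: [0.792, -0.61, -0.002, 0.001]
ft_force: [-0.4, -0.8, -0.2]
opening: 88.1
clock: 16.95
ee_pos: [484.9, -9.5, 281.5]
eef_rot: [0.792, -0.61, 0.003, -0.001]
ft_force: [0.5, 0.3, -0.7]
opening: 87.8
clock: 17.37
ee_pos: [484.2, -9.4, 336.9]
eef_rot: [0.919, -0.393, 0.0, -0.0]
ft_force: [0.5, -0.7, 0.0]
opening: 56.7
clock: 17.78
ee_pos: [484.1, -9.4, 336.5]
eef_rot: [0.995, -0.103, -0.0, -0.0]
ft_force: [-0.2, 0.4, -0.1]
opening: 23.3
{'clock': 17.883, 'q': [-0.264, 0.205, 1.247, 0.0, 1.69, -0.053], 'ee_pos': [484.139, -9.378, 336.547], 'eef_rot': [0.994, -0.106, -0.0, -0.0], 'ft_force': [-0.737, -0.302, 0.179], 'opening': 15.914}
at [484.1  -9.4 336.5] phi -12.1 slide [  2.28 -24.77   0.65] yaw -0.46
```

```bash
python3 -m inch '{"slide":[[0.4,-4,0],[0.8,-8,0],[1.2,-12,0],[1.6,-16,0],[1.9,-19,0]],"yaw":[0,0,0,0,0],"claw":[1,1,1,1,1]}'
python3 -m inch '{"slide":[[0.4,-3,0],[0.4,-5.8,0],[0.4,-5.8,0],[0.4,-5.8,0],[0.4,-5.8,0]],"yaw":[-0.12,-0.24,-0.36,-0.46,-0.46],"claw":[1,1,1,1,1]}'
python3 - <<'E'
from h import *
s=st();go(558.5,228,300,14.2)
np.savez('pics/pose9',p=s['ee_pos'],q=s['eef_rot'])
a=snap('scene','s9')['pixels'];b=snap('side','d9')['pixels'];w=snap('wrist','w9')['pixels']
f=lambda i,x,y,W,H,o:cv2.resize(i[y:y+H,x:x+W],o,interpolation=2)
cv2.imwrite('pics/c9.png',np.vstack([np.hstack([f(a,300,70,160,130,(400,325)),f(b,220,60,160,130,(400,325))]),np.hstack([f(w,160,120,320,220,(400,275)),f(b,270,150,140,96,(400,275))])]))
o=np.array([610.5,22.5]);t=np.deg2rad(14.2);yv=np.array([-np.sin(t),np.cos(t)])
for r in(95,155,215):
    y=58+r*np.cos(.593);z=170+r*np.sin(.593);X=[*(o+y*yv),z];print(r,proj('s9',X).round(),proj('d9',X).round())
E
```

```text
clock: 18.3
ee_pos: [543.2, 175.1, 336.4]
eef_rot: [0.994, -0.108, -0.0, -0.0]
ft_force: [0.1, -0.6, 1.5]
opening: 0.6
clock: 18.72
ee_pos: [559.1, 228.6, 336.2]
eef_rot: [0.992, 0.123, -0.0, 0.0]
ft_force: [-0.3, 0.1, -0.7]
opening: 0.3
{'clock': 18.717, 'q': [0.192, 0.438, 0.907, -0.0, 1.798, -0.055], 'ee_pos': [559.133, 228.632, 336.228], 'eef_rot': [0.992, 0.123, -0.0, 0.0], 'ft_force': [-0.312, 0.074, -0.693], 'opening': 0.291}
at [559.1 228.6 336.2] phi 14.2 slide [-0.07  0.05  3.62] yaw -0.0
95 [410. 185.] [298. 142.]
155 [424. 169.] [286. 129.]
215 [437. 153.] [274. 115.]
```

View pics/c9.png

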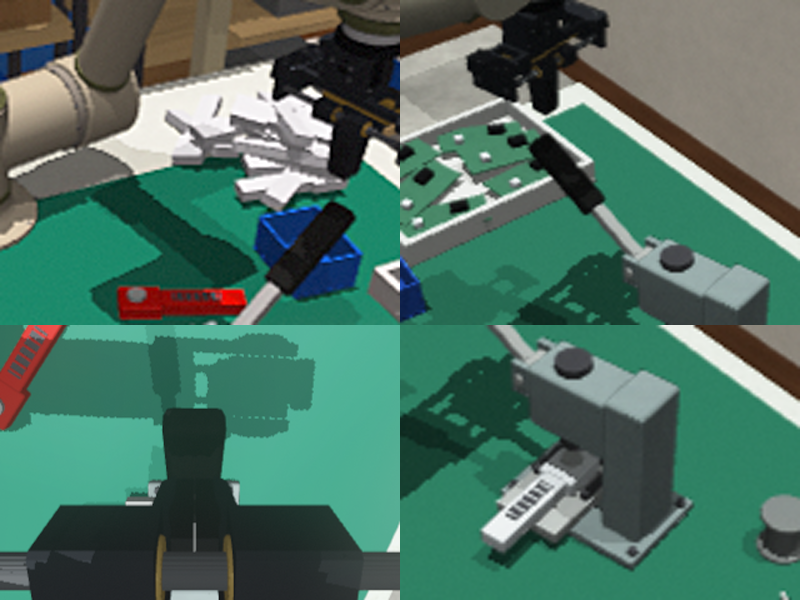

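The picture shows the bracket flat in the nest with the bush under the ram. The lever grip matches the predicted pixels, and the closed fingers are centred above it. First stroke, with the force watched.

```bash
python3 -m inch '{"slide":[[0,0,2],[0,0,4],[0,0,5],[0,0,6],[0,0,7]],"yaw":[0,0,0,0,0],"claw":[1,1,1,1,1]}'
python3 -m inch '{"slide":[[0,0,1],[0,0,2],[0,0,3],[0,0,4],[0,0,5]],"yaw":[0,0,0,0,0],"claw":[1,1,1,1,1]}'
python3 -m inch '{"slide":[[0,0,1],[0,0,2],[0,0,3],[0,0,4],[0,0,5]],"yaw":[0,0,0,0,0],"claw":[1,1,1,1,1]}'
```

```text
clock: 19.28
ee_pos: [559.3, 227.8, 266.9]
eef_rot: [0.993, 0.121, 0.001, -0.0]
ft_force: [-0.2, -0.1, 3.9]
opening: 0.3
clock: 19.7
ee_pos: [559.2, 228.3, 216.3]
eef_rot: [0.992, 0.123, 0.0, -0.0]
ft_force: [-0.5, 2.7, 5.2]
opening: 0.6
clock: 20.12
ee_pos: [559.1, 229.0, 166.3]
eef_rot: [0.992, 0.123, 0.0, -0.001]
ft_force: [-1.4, 6.2, 6.1]
opening: 0.9
```

```bash
python3 -m inch '{"slide":[[0,0,1],[0,0,2],[0,0,3],[0,0,3]],"yaw":[0,0,0,0],"claw":[1,1,1,1]}'
python3 -m inch '{"slide":[[0,0,0.5],[0,0,0.5]],"yaw":[0,0],"claw":[1,1]}'
python3 -m inch '{"slide":[[0,0,0.5],[0,0,0.5]],"yaw":[0,0],"claw":[1,1]}'
```

```text
clock: 20.45
ee_pos: [559.5, 227.5, 135.5]
eef_rot: [0.992, 0.123, 0.0, 0.001]
ft_force: [-0.4, -0.9, 9.8]
opening: 0.2
clock: 20.62
ee_pos: [559.7, 227.2, 131.6]
eef_rot: [0.992, 0.123, 0.001, 0.001]
ft_force: [-0.4, -2.6, 10.3]
opening: 0.5
clock: 20.78
ee_pos: [560.0, 227.2, 126.9]
eef_rot: [0.992, 0.122, 0.001, 0.001]
ft_force: [-0.2, -3.5, 9.9]
opening: 0.5
```

```bash
python3 -m inch '{"slide":[[0,0,0.4],[0,0,0.4]],"yaw":[0,0],"claw":[1,1]}'
python3 -m inch '{"slide":[[0,0,0.3],[0,0,0.3]],"yaw":[0,0],"claw":[1,1]}'
python3 -m inch '{"slide":[[0,0,0.2],[0,0,0.2]],"yaw":[0,0],"claw":[1,1]}'
```

```text
clock: 20.95
ee_pos: [560.2, 227.2, 123.1]
eef_rot: [0.992, 0.122, 0.001, 0.001]
ft_force: [0.9, -3.9, 11.5]
opening: 0.4
clock: 21.12
ee_pos: [560.3, 227.2, 120.4]
eef_rot: [0.992, 0.123, 0.002, 0.001]
ft_force: [1.0, -3.0, 11.4]
opening: 0.3
clock: 21.28
ee_pos: [560.4, 227.2, 118.9]
eef_rot: [0.992, 0.122, 0.002, 0.001]
ft_force: [0.4, -3.5, 12.8]
opening: 0.7
```

```bash
python3 -m inch '{"slide":[[0,0,0.3],[0,0,0.3]],"yaw":[0,0],"claw":[1,1]}'
python3 -m inch '{"slide":[[0,0,0.3],[0,0,0.3]],"yaw":[0,0],"claw":[1,1]}'
python3 -m inch '{"slide":[[0,0,0.3],[0,0,0.3]],"yaw":[0,0],"claw":[1,1]}'
```

```text
clock: 21.45
ee_pos: [560.6, 227.1, 118.2]
eef_rot: [0.992, 0.123, 0.003, 0.001]
ft_force: [-6.1, -5.8, 27.4]
opening: 0.2
clock: 21.62
ee_pos: [560.7, 227.0, 117.5]
eef_rot: [0.992, 0.123, 0.004, 0.001]
ft_force: [-11.3, -7.7, 42.6]
opening: 0.3
clock: 21.78
ee_pos: [560.9, 226.9, 116.8]
eef_rot: [0.992, 0.123, 0.005, 0.002]
ft_force: [-17.7, -10.6, 60.0]
opening: 0.3
```

The hard stop is reached: TCP z is about 118.5 and the force rises steeply. Now up, and then two more strokes to a slightly lighter bottom.

```bash
python3 -m inch '{"slide":[[0,0,-2],[0,0,-5],[0,0,-8],[0,0,-11],[0,0,-14]],"yaw":[0,0,0,0,0],"claw":[1,1,1,1,1]}'
python3 -m inch '{"slide":[[0,0,-3],[0,0,-6],[0,0,-7],[0,0,-7],[0,0,-7]],"yaw":[0,0,0,0,0],"claw":[1,1,1,1,1]}'
python3 -m inch '{"slide":[[0,0,0],[0,0,0],[0,0,0],[0,0,0],[0,0,0]],"yaw":[0,0,0,0,0],"claw":[1,1,1,1,1]}'
python3 - <<'E'
from h import *
s=st();a=snap('scene','s10')['pixels'].astype(int);b=np.abs(a-cv2.imread('pics/s9.png').astype(int)).sum(2)
# lever grip end region & nest: change vs lever-up picture before stroke
for n,(x,y,w,h) in dict(leverlow=(395,175,25,35),grip=(405,150,40,40),nest=(340,240,60,35)).items(): print(n,(b[y:y+h,x:x+w]>90).mean().round(3))
E
```

```text
clock: 22.2
ee_pos: [559.0, 227.5, 249.6]
eef_rot: [0.992, 0.122, -0.0, 0.001]
ft_force: [0.7, -2.2, -0.3]
opening: 0.2
clock: 22.62
ee_pos: [559.1, 227.9, 317.5]
eef_rot: [0.992, 0.123, -0.001, 0.0]
ft_force: [0.2, -0.3, -0.0]
opening: 0.4
clock: 23.03
ee_pos: [559.1, 228.1, 318.2]
eef_rot: [0.992, 0.123, -0.0, 0.0]
ft_force: [-0.0, 0.5, 0.1]
opening: 0.7
{'clock': 23.033, 'q': [0.192, 0.44, 0.952, -0.0, 1.75, -0.055], 'ee_pos': [559.122, 228.095, 318.205], 'eef_rot': [0.992, 0.123, -0.0, 0.0], 'ft_force': [-0.022, 0.461, 0.092], 'opening': 0.733}
leverlow 0.0
grip 0.0
nest 0.0
```

The lever is back up, and the picture is identical to the one before the stroke. Strokes 2 and 3.

```bash
python3 -m inch '{"slide":[[0,0,2],[0,0,4],[0,0,6],[0,0,8],[0,0,10]],"yaw":[0,0,0,0,0],"claw":[1,1,1,1,1]}'
python3 -m inch '{"slide":[[0,0,2],[0,0,4],[0,0,6],[0,0,8],[0,0,9]],"yaw":[0,0,0,0,0],"claw":[1,1,1,1,1]}'
python3 -m inch '{"slide":[[0,0,0.5],[0,0,1],[0,0,1.4],[0,0,1.4],[0,0,1.4]],"yaw":[0,0,0,0,0],"claw":[1,1,1,1,1]}'
python3 -m inch '{"slide":[[0,0,-3],[0,0,-6],[0,0,-9],[0,0,-12],[0,0,-14.4]],"yaw":[0,0,0,0,0],"claw":[1,1,1,1,1]}'
python3 -m inch '{"slide":[[0,0,-3],[0,0,-6],[0,0,-6],[0,0,-6],[0,0,-6]],"yaw":[0,0,0,0,0],"claw":[1,1,1,1,1]}'
python3 -m inch '{"slide":[[0,0,0],[0,0,0],[0,0,0],[0,0,0],[0,0,0]],"yaw":[0,0,0,0,0],"claw":[1,1,1,1,1]}'
```

```text
clock: 23.5
ee_pos: [559.4, 228.5, 218.8]
eef_rot: [0.992, 0.123, 0.001, -0.0]
ft_force: [-0.4, 1.2, 6.5]
opening: 0.6
clock: 23.92
ee_pos: [559.7, 227.5, 128.1]
eef_rot: [0.992, 0.123, 0.001, 0.001]
ft_force: [0.4, -4.9, 10.8]
opening: 0.6
clock: 24.33
ee_pos: [560.4, 227.4, 118.3]
eef_rot: [0.992, 0.123, 0.003, 0.001]
ft_force: [-5.8, -6.4, 23.4]
opening: 0.1
clock: 24.75
ee_pos: [559.5, 227.7, 261.5]
eef_rot: [0.992, 0.123, 0.002, 0.0]
ft_force: [1.2, -1.5, 0.5]
opening: 0.3
clock: 25.17
ee_pos: [558.9, 228.0, 317.6]
eef_rot: [0.992, 0.123, -0.001, 0.0]
ft_force: [-1.0, 0.1, -0.8]
opening: 0.2
clock: 25.58
ee_pos: [559.2, 228.1, 318.4]
eef_rot: [0.992, 0.123, -0.0, 0.0]
ft_force: [-0.0, 0.4, -0.7]
opening: 0.6
```

```bash
python3 -m inch '{"slide":[[0,0,2],[0,0,4],[0,0,6],[0,0,8],[0,0,10]],"yaw":[0,0,0,0,0],"claw":[1,1,1,1,1]}'
python3 -m inch '{"slide":[[0,0,2],[0,0,4],[0,0,6],[0,0,8],[0,0,9]],"yaw":[0,0,0,0,0],"claw":[1,1,1,1,1]}'
python3 -m inch '{"slide":[[0,0,0.5],[0,0,1],[0,0,1.5],[0,0,1.5],[0,0,1.5]],"yaw":[0,0,0,0,0],"claw":[1,1,1,1,1]}'
python3 -m inch '{"slide":[[0,0,-3],[0,0,-6],[0,0,-9],[0,0,-12],[0,0,-14.4]],"yaw":[0,0,0,0,0],"claw":[1,1,1,1,1]}'
python3 -m inch '{"slide":[[0,0,-3],[0,0,-6],[0,0,-8],[0,0,-8],[0,0,-8]],"yaw":[0,0,0,0,0],"claw":[1,1,1,1,1]}'
python3 -m inch '{"slide":[[0,0,0],[0,0,0],[0,0,0],[0,0,0],[0,0,0]],"yaw":[0,0,0,0,0],"claw":[1,1,1,1,1]}'
python3 - <<'E'
from h import *
s=st()
for n,f,regs in(('scene','s9',dict(leverlow=(395,175,25,35),grip=(405,150,40,40),nest=(340,240,60,35),spool=(300,290,40,45),driver=(205,300,90,30),bin=(400,150,45,35))),('side','d9',dict(bracket=(295,180,50,50),spool=(390,200,30,35),driver=(400,240,45,60),bin=(185,155,45,40)))):
    a=snap(n,n+'11')['pixels'].astype(int);
    for m,(x,y,w,h) in regs.items():
        for r in(f,f[0]+'0'): print(n,m,r,(np.abs(a-cv2.imread(f'pics/{r}.png').astype(int)).sum(2)[y:y+h,x:x+w]>90).mean().round(3))
E
```

```text
clock: 26.0
ee_pos: [559.4, 228.5, 218.7]
eef_rot: [0.992, 0.123, 0.001, -0.0]
ft_force: [-0.6, 2.3, 5.3]
opening: 0.3
clock: 26.42
ee_pos: [559.7, 227.5, 128.1]
eef_rot: [0.992, 0.123, 0.001, 0.001]
ft_force: [0.2, -4.4, 11.8]
opening: 0.3
clock: 26.83
ee_pos: [560.5, 227.4, 118.0]
eef_rot: [0.992, 0.123, 0.003, 0.001]
ft_force: [-8.2, -6.2, 28.3]
opening: 0.1
clock: 27.25
ee_pos: [559.5, 227.7, 260.5]
eef_rot: [0.992, 0.123, 0.002, 0.0]
ft_force: [0.1, -2.3, 0.6]
opening: 0.4
clock: 27.67
ee_pos: [559.3, 228.1, 338.1]
eef_rot: [0.992, 0.123, 0.001, -0.0]
ft_force: [-0.0, -0.4, -0.1]
opening: 0.4
clock: 28.08
ee_pos: [559.1, 228.1, 337.1]
eef_rot: [0.992, 0.123, -0.0, 0.0]
ft_force: [0.5, 0.3, 0.6]
opening: 0.1
{'clock': 28.083, 'q': [0.191, 0.437, 0.905, -0.0, 1.8, -0.056], 'ee_pos': [559.121, 228.087, 337.129], 'eef_rot': [0.992, 0.123, -0.0, 0.0], 'ft_force': [0.545, 0.258, 0.627], 'opening': 0.132}
scene leverlow s9 0.0
scene leverlow s0 0.069
scene grip s9 0.0
scene grip s0 0.072
scene nest s9 0.0
scene nest s0 0.04
scene spool s9 0.0
scene spool s0 0.0
scene driver s9 0.0
scene driver s0 0.0
scene bin s9 0.0
scene bin s0 0.11
side bracket d9 0.0
side bracket d0 0.2
side spool d9 0.0
side spool d0 0.0
side driver d9 0.0
side driver d0 0.0
side bin d9 0.0
side bin d0 0.081
```

```bash
python3 -c "
from h import *
print(arm.close_job())"
```

```text
the job is handed in; nothing more can be done
None
```

The job is done and handed in at about 28 s of the 67 s allowed. I drew the aluminium bracket out by its head, laid it flat on the bench and let go. I then took it again by the tail, fed it head first into the nest, released it, and pumped the lever three full strokes.

**Last checks**
- **Fit in the nest:** just before letting go, the wrist camera put the bracket within about 1 mm of centred in both directions, relative to the cheeks. A later picture showed it flat, with the bush under the ram.
- **Strokes:** each one ended on the lever's hard stop, with TCP height about 118 mm and force rising. After strokes 1 and 3, camera comparison showed the lever fully back up and the nest unchanged. After stroke 2 I only have the arm's readings: no force, fingers well clear.
- **Other objects:** the spool and screwdriver are pixel-identical to the start. The bin is unchanged since before the strokes. Against the start it differs in 8–11% of its pixels. I put that down to the arm's shadow, since the arm never came down near it, but I did not check further.

**What disagreed or went less well**
- **Fingertip position:** the tips stood about 4 mm behind the TCP, not 22 mm ahead as `arm.tip_reach` says. My first grasp therefore closed on air just above the bush, touching nothing. I redid it about 22 mm lower.
- **Bottom force:** on the first stroke the closed fingertips pressed the lever stop with about 60 N while I was finding it. That is under the 120 N wrist limit, and it was the fingertips rather than the gripper body, but it is above the 40 N body figure. The later strokes peaked at about 23 and 28 N.

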